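# Slide a coated glass plate out over the end of a bench ledge

## Task

The white-coated glass plate lies flat on the low dark-grey ledge, where nobody can get hold of its edge. Push it gently along the ledge, towards the end where the lidded glass tank stands, until about 30 mm of the plate sticks out past that end of the ledge, and leave it there lying flat and square with the ledge. Only push it: never lift it and never touch its white coating, and leave the tank, the bottles and the dishes as they are.

Things in the scene. Friction and masses are not known exactly. Their poses are not given: they have to be found in the camera images.
- plate: loose glass plate, pale green, 100 mm (its x) by 200 mm (its y) by 5 mm thick, about 0.28 kg with its coating; origin at the centre of its underside; it lies on the ledge with its y roughly along the ledge's y. Its vertical rim is bare glass, 5 mm high; a 10 mm bare margin runs round the coating
- coating: the white layer on top of the plate, fixed to it: 80 mm (x) by 180 mm (y) by 1.5 mm, its top 6.5 mm above the ledge; origin at the centre of its underside, axes as the plate's. Must not be touched
- plate_end_left (a point): middle of the plate's short rim at its +y end, half-way up the 5 mm glass (100 mm from the plate's centre)
- plate_end_right (a point): middle of the plate's short rim at its -y end, half-way up the 5 mm glass (100 mm from the plate's centre)
- ledge: fixed bench riser, a dark-grey ledge between cream lips: 160 mm (x) by 500 mm (y), its flat top 85 mm above the bench. Upright lips 5 mm thick run along both long sides (-x and +x), 10 mm higher than the top, 150 mm apart inside; both short ends are open, without a lip. Origin on the bench under its middle; y runs along its length, z up; it is turned by no more than 0.15 rad
- ledge_end_left (a point): middle of the top's edge at the ledge's open +y end (250 mm from its middle), at the height of the top
- ledge_end_right (a point): middle of the top's edge at the ledge's open -y end (250 mm from its middle), at the height of the top
- tank: loose rectangular developing tank of clear glass, lined with white paper, with a flat frosted lid and round knob: 225 mm (x) by 75 mm (y), 115 mm high, 147 mm over the knob, 0.9 kg; it stands on the bench beyond one end of the ledge, the left (+y) or the right (-y). Origin at the centre of its underside
- green_bottle: loose green glass bottle with a blue cap, 86 mm diameter, 176 mm high, standing on the bench beyond the other end of the ledge. Origin at the centre of its underside
- dropper_bottle: loose small amber bottle with a black cap, 36 mm diameter, 80 mm high, on the bench on the robot's side of the ledge. Origin at the centre of its underside
- dishes: loose stack of three lidded round dishes, cream-white, 91 mm diameter, 48 mm high, on the bench on the far side of the ledge. Origin at the centre of its underside
Things that resemble listed ones, but are neither listed nor needed, are in the scene too. Of the things that look like the plate, the middle-sized one is meant. Of the things that look like the tank, take the one that is farthest to the robot's right at the start.

How it is judged:
At the end, for the whole second after the job is handed in: At the end of the ledge nearest the tank, the middle of the plate's short rim stands 18 to 45 mm past the ledge's end; the plate lies flat on the ledge (within 3 mm and 0.04 rad), is square with it within 0.12 rad, and is at rest (((y of tank in the frame of ledge above 0 m and y of plate_end_left in the frame of ledge between 0.268 and 0.295 m) or (y of tank in the frame of ledge below 0 m and y of plate_end_right in the frame of ledge between -0.295 and -0.268 m)) and angle between the y axis of plate and the y axis of ledge, either way round below 0.12 rad and angle between plate's own z axis and vertical below 0.04 rad and z of plate in the frame of ledge between 0.082 and 0.088 m and linear speed of plate below 0.01 m/s); the robot touches nothing.
It fails at once if the white coating is touched (more than 0.3 N) (contact force between coating and the arm above 0.3 N or contact force between coating and the fingers above 0.3 N).
It fails at once if the plate is lifted or tipped (10 mm above the ledge, or 0.1 rad) (z of plate in the frame of ledge above 0.095 m or angle between plate's own z axis and vertical above 0.1 rad).
It fails at once if the plate is shot along instead of pushed gently (faster than 0.3 m/s) (linear speed of plate above 0.3 m/s).
It fails at once if the tank, a bottle or the dishes are moved more than 15 mm or tipped (distance of any of tank, green_bottle, dropper_bottle, dishes from where it was at the start of the episode above 0.015 m or angle between any of tank, green_bottle, dropper_bottle, dishes's own z axis and vertical above 0.2 rad).
It also fails if it takes over 48 s, if anything falls off the work surface, if the arm or the gripper's body presses on something with over 40 N, if the wrist force passes 120 N, or if a joint passes its speed limit or range.

## Robot

A 7-joint arm with a two-finger parallel gripper is mounted at the origin on the work surface. World frame = base frame: x ahead of the robot, y to its left, z up, the work surface at z = 0. Lengths are in m, angles in rad, forces in N, time in s.
With the tool pointing down it reaches from about 0.375 to 0.925 m from the base axis. Payload 3.1 kg.
Tool frame: the origin (TCP) lies on the centre line of the jaws, within the pads' length; the fingertips stand env.nose_length ahead of it and the grasp point (between the pads) lies 5 mm behind it (env.nose_length is the distance from the TCP to the fingertips, in m); z points along the fingers, y is the line along which they close (so a half turn about z gives the same grasp; the last joint's range is limited). The gripper opens to 85 mm and grips with 20 to 120 N. Pads are 22 mm wide; open, the fingers measure 114 mm over their backs; the gripper's body (76 mm by 85 mm) begins 54 mm behind the grasp point. The pads swing forward as they close: fully open they stand 13 mm farther back than shut.
Start: joints at [1.174, 0.383, 0.044, 1.598, -0.018, 1.161, -0.05], TCP at [0.191, -0.621, 0.245] pointing down, gripper open.
Joint ranges: [-2.61, 2.61], [-0.41, 2.15], [-1.48, 1.57], [0, 2.5], [-1.57, 4.71], [0.05, 1.97], [-2.85, 2.85]. Speed limits (rad/s): [2.79, 2.79, 3.14, 3.14, 3.14, 3.14, 3.14].

## Interface

Orientations are given as a unit quaternion [x, y, z, w].
In Python, from workcell import readout, vision, sign_off, env gives the robot as it stands. The module is installed in compiled form; this text tells all that it offers.
- The arm moves only by the tool drive_tool, never from a script. Its argument "rows" is one flat list of numbers, 5 for each row, row after row: the shift along the tool's x, y, z in cm, then the turn about the tool's z in rad, then the opening in per cent of the stroke, from 0 (shut) to 100 (fully open). In form: [tx, ty, tz, roll, fingers, tx, ty, tz, roll, fingers, ...]. A call has 1 to 8 rows; each row is the pose to reach, as a shift and turn from the pose commanded when the call began, along the tool's axes at that moment; what a row does not reach only later rows make up. A row lasts 1/10 s, in which the tool goes at most 50 mm and 8.59 degrees, less where a joint would pass 70% of its speed; a pose out of reach is approached as far as the arm can. A call with a gripper value outside its range is refused whole. The fingers move at their own pace and stop on an object; the grip force is fixed at half the most. Time passes only in rows, so rows that repeat a pose let the fingers close. It gives the time, the measured TCP pose, the force, the opening and the grip force at its end, in the units of the state.
- readout.get_state(): the state, without advancing time (a new reading comes with each control period).
- vision.camera(name): name is "scene" or "side" or "wrist"; returns a dict with "pixels" (480x640x3 uint8, red, green, blue), "fx", "fy", "cx", "cy" (pixels), "k1" (the pictures are not rectified: a ray, as slopes to the right and down, at radius r is drawn at 1 + k1 r^2 times it, then the intrinsics apply), "rvec" (rotation vector, rad) and "tvec" (3), from world to camera coordinates, as OpenCV has them; the wrist camera has in their place "hand_eye" (4x4, takes a point from camera to tool coordinates, whose origin is the TCP and whose axes are the flange's). Camera axes: x right, y down, z forward; pixel columns grow to the right and rows downward; lengths in m; the calibration is good to about 2 mm. A picture is of the moment at which its call begins: read the wrist's pose just before it. There is no depth.
- sign_off(): hands the job in; it is judged then, once.
The state is a dict: "time": time; "q": joint angles; "joint_velocities": joint speeds; "joint_torque": joint torques, N m; "tool_pos": TCP position; "tcp_rot": TCP orientation; "ft_force": force on the tool from outside, world axes, zero at the start; "wrist_torque": the same for the moment, N m; "finger_gap": finger opening in m; "grip_force": force on a finger pad.
Only numpy, scipy, OpenCV 4.12 (cv2) and the standard library are available. Lean on these libraries where they do the work, as an engineer would, in place of code of your own. Each camera call takes 0.05 s, during which the arm holds its last target. There are 200 camera calls.

## Working session

There is one attempt and no reset: what is moved stays moved. The work goes in short steps, Python scripts to look and compute and a tool call to move; the robot and the scene stay as the last step left them, time stands still between calls to the robot, and variables do not carry over. Pictures are saved under pics/ and viewed, at most 10 in all, crops included, and the job is handed in when it is done.

Besides the shell and the picture viewer there is one more tool, called after ">>>" as name(argument=value, ...) on one line, values as JSON. drive_tool: Moves the arm, as the interface text tells. Its arguments: {"type":"object","properties":{"rows":{"type":"array"}},"required":["rows"]}

```bash
mkdir -p pics; cat > h.py <<'E'
import numpy as np, cv2
from workcell import readout, vision, env
from scipy.spatial.transform import Rotation as R
def snap(n,f):
    s=readout.get_state(); c=vision.camera(n); cv2.imwrite(f'pics/{f}.png',c['pixels'][:,:,::-1])
    d={k:v for k,v in c.items() if k!='pixels'}
    if n=='wrist':
        T=np.eye(4);T[:3,:3]=R.from_quat(s['tcp_rot']).as_matrix();T[:3,3]=s['tool_pos']; d['W']=T@np.array(c['hand_eye'])
    else:
        M=np.eye(4);M[:3,:3]=cv2.Rodrigues(np.array(c['rvec'],float))[0];M[:3,3]=np.ravel(c['tvec']); d['W']=np.linalg.inv(M)
    np.save(f'pics/{f}.npy',d,allow_pickle=True); return d
def pt(f,u,v,z):
    d=np.load(f'pics/{f}.npy',allow_pickle=True).item()
    xd=np.array([(u-d['cx'])/d['fx'],(v-d['cy'])/d['fy']]);x=xd.copy()
    for _ in range(30): x=xd/(1+d['k1']*(x@x))
    r=d['W'][:3,:3]@np.array([x[0],x[1],1]);o=d['W'][:3,3]
    return o+r*(z-o[2])/r[2]
E
python3 - <<'E'
from h import *
for n in('scene','side'):
    d=snap(n,n+'0'); print(n,d['W'][:3,3],d['k1'])
print(readout.get_state(),env.nose_length)
E
```

```text
scene [ 1.37366135 -0.21923944  1.54797268] -0.04710780074327322
side [0.24200551 1.10114023 1.20838143] -0.019238977067250012
{'time': 0.1, 'q': array([ 1.17420872,  0.38377883,  0.0438639 ,  1.59940058, -0.01791643,
        1.16116921, -0.04990401]), 'joint_velocities': array([-5.45062029e-05, -1.07225920e-03,  1.36053164e-03, -2.38438343e-03,
       -7.58396613e-04, -1.72965415e-03,  1.84142884e-03]), 'joint_torque': array([ 2.77718405e-03, -4.34726965e+01,  1.02928083e+00, -2.50455201e+01,
        1.08942093e-02,  5.40097142e-03,  1.48039379e-05]), 'tool_pos': array([ 0.19108845, -0.62043627,  0.24400419]), 'tcp_rot': array([ 9.88857501e-01,  1.48860493e-01, -2.35004071e-04, -1.15792664e-03]), 'ft_force': array([0.05657816, 0.38084702, 0.00528609]), 'wrist_torque': array([ 0.02132031, -0.02151301,  0.04220813]), 'grip_force': 0.0, 'finger_gap': 0.08529061906106102} 0.014
```

View pics/scene0.png

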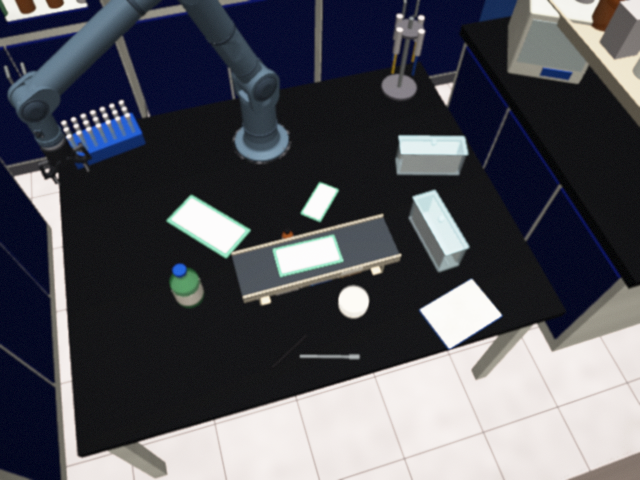

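View pics/side0.png

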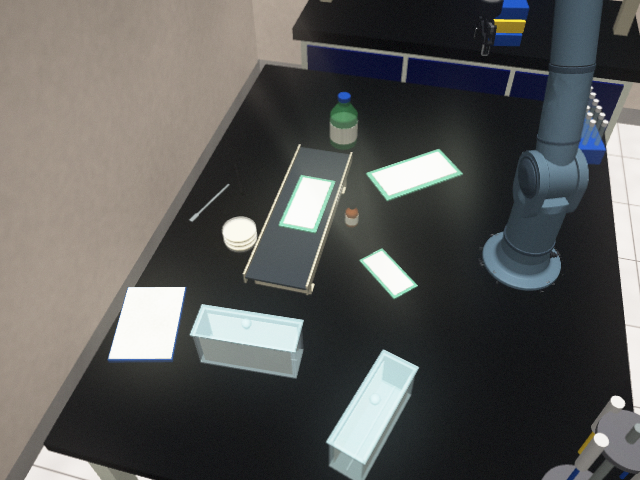

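Scene view: three plate lookalikes, at (208,225) large, (320,201) small and (308,255) on the ledge, middle-sized, which is the one meant. There are two tanks, at (432,155) and (438,230). Both lie beyond the +y end; the one facing the ledge end is (438,230). The green bottle (185,285) is at the −y end, so the push goes to +y. I'll confirm in enlarged crops.

```bash
python3 - <<'E'
import cv2
a=cv2.imread('pics/scene0.png')[200:310,225:415]; cv2.imwrite('pics/sc.png',cv2.resize(a,None,fx=4.2,fy=4.2,interpolation=cv2.INTER_CUBIC))
b=cv2.imread('pics/side0.png')[140:300,235:365]; cv2.imwrite('pics/sd.png',cv2.resize(b,None,fx=3.75,fy=3.75,interpolation=cv2.INTER_CUBIC))
E
```

```text
(no output)
```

View pics/sc.png

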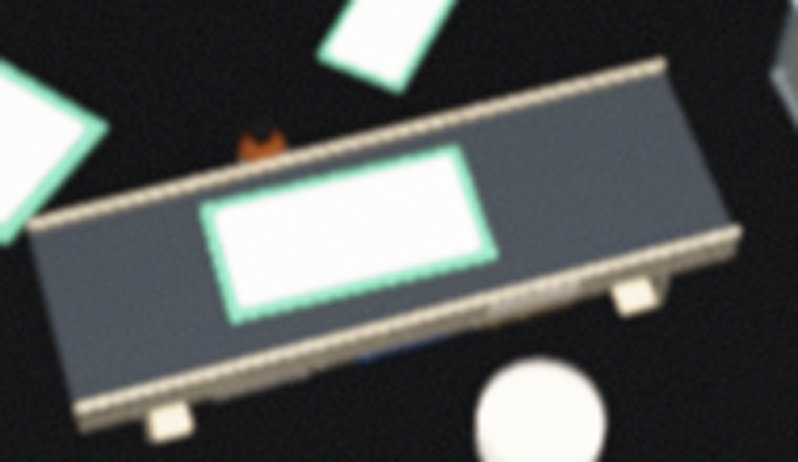

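View pics/sd.png

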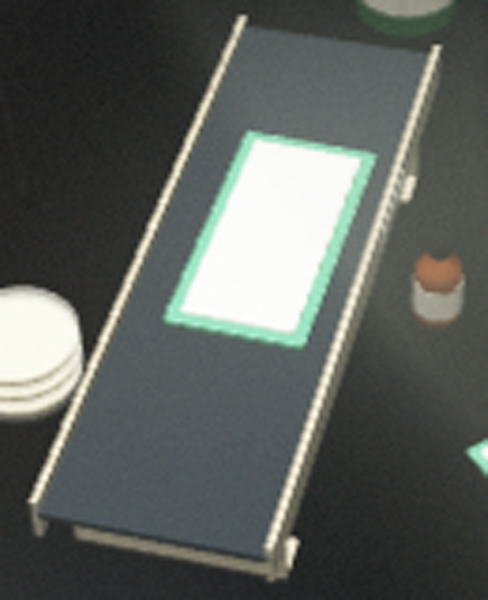

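Scene crop: the plate's corners are at about (202,207), (461,147), (495,257), (235,323), with lip ends at (33,222), (664,62), (78,408), (740,232). The side crop agrees. The white-coated plate on the ledge is middle-sized among the three.

```bash
python3 - <<'E'
from h import *
S=lambda p:(225+(p[0]-1.6)/4.2,200+(p[1]-1.6)/4.2)
D=lambda p:(235+(p[0]-1.4)/3.75,140+(p[1]-1.4)/3.75)
for f,F,pl,lp in (('scene0',S,[(202,207),(461,147),(495,257),(235,323)],[(33,224),(664,64),(740,233),(78,409)]),
              ('side0',D,[(376,155),(303,346),(167,320),(249,132)],[(437,48),(272,548),(37,502),(240,20)])):
    P=np.array([pt(f,*F(p),.090) for p in pl]);L=np.array([pt(f,*F(p),.095) for p in lp])
    for n,Q in(('plate',P),('lips',L)):
        print(f,n,Q.round(3)[:,:2].tolist(),'c',Q.mean(0).round(4)[:2],'len',[round(float(np.linalg.norm(Q[i]-Q[(i+1)%4])),3) for i in range(4)])
        v=(Q[1]+Q[2]-Q[0]-Q[3]); print(' yaw of y axis',np.arctan2(-v[0],v[1]).round(4))
for u,v in((411,195),(434,190),(467,243),(440,250)): print('tank top',pt('scene0',u,v,.115).round(3))
for u,v in((202,305),(303,320),): print('tank side',pt('side0',u,v,.115).round(3))
print('bottle',pt('scene0',190,300,0),pt('side0',344,140,0))
s=readout.get_state();print(R.from_quat(s['tcp_rot']).as_matrix().round(3))
E
```

```text
scene0 plate [[0.521, -0.086], [0.525, 0.114], [0.622, 0.109], [0.621, -0.087]] c [0.5725 0.0128] len [0.2, 0.097, 0.196, 0.1]
 yaw of y axis -0.0135
scene0 lips [[0.503, -0.209], [0.5, 0.286], [0.657, 0.288], [0.658, -0.21]] c [0.5796 0.0388] len [0.495, 0.157, 0.498, 0.155]
 yaw of y axis 0.0042
side0 plate [[0.522, -0.089], [0.525, 0.109], [0.622, 0.108], [0.62, -0.091]] c [0.5722 0.0095] len [0.198, 0.097, 0.199, 0.098]
 yaw of y axis -0.0149
side0 lips [[0.503, -0.213], [0.499, 0.284], [0.654, 0.284], [0.66, -0.21]] c [0.5791 0.0365] len [0.497, 0.155, 0.494, 0.157]
 yaw of y axis 0.0109
tank top [0.465 0.396 0.115]
tank top [0.467 0.477 0.115]
tank top [0.685 0.495 0.115]
tank top [0.684 0.403 0.115]
tank side [0.709 0.408 0.115]
tank side [0.478 0.391 0.115]
bottle [ 0.5749922  -0.37161762  0.        ] [ 0.56121537 -0.37981949  0.        ]
[[ 0.956  0.294 -0.001]
 [ 0.294 -0.956  0.002]
 [-0.    -0.002 -1.   ]]
```

>>> drive_tool(rows=[3.2, -2.2, 0, -0.14, 45, 6.4, -4.4, 0, -0.28, 45, 9.6, -6.6, 0, -0.42, 45, 12.8, -8.8, 0, -0.56, 45, 16, -11, 0, -0.7, 45, 19.2, -13.2, 0, -0.84, 45, 22.4, -15.4, 0, -0.98, 45, 25.6, -17.6, 0, -1.12, 45])

```text
time: 0.9
tool_pos: [0.3846, -0.376, 0.2448]
tcp_rot: [0.757, 0.654, -0.0, -0.0]
ft_force: [0.7, -0.1, 0.3]
finger_gap: 0.0385
grip_force: 0.0
```

```bash
cat >> h.py <<'E'
def go(x,y,z,a):  # shift (cm) and roll to put TCP at xyz, tool y at world angle a
    s=readout.get_state();M=R.from_quat(s['tcp_rot']).as_matrix()
    print('t',s['time'],'pos',s['tool_pos'].round(4),'ang',np.arctan2(M[1,1],M[0,1]).round(4),'F',s['ft_force'].round(2),'gap',round(s['finger_gap'],4),'down',M[:,2].round(4))
    print('shift cm',(M.T@(np.array([x,y,z])-s['tool_pos'])*100).round(2),'roll',round(float(-(a-np.arctan2(M[1,1],M[0,1]))),3))
E
python3 -c "
from h import *
go(.572,-.135,.2,.007)"
```

```text
t 0.9 pos [ 0.3846 -0.376   0.2448] ang -0.1463 F [ 0.68 -0.13  0.31] gap 0.0385 down [-7.e-04  5.e-04 -1.e+00]
shift cm [26.58 15.03  4.48] roll -0.153
```

>>> drive_tool(rows=[3.8, 2.2, 0, -0.05, 45, 7.6, 4.3, 0, -0.1, 45, 11.4, 6.4, 0, -0.153, 45, 15.2, 8.6, 0, -0.153, 45, 19, 10.7, 0, -0.153, 45, 22.8, 12.9, 1, -0.153, 45, 26.6, 15, 3, -0.153, 45, 26.6, 15, 4.5, -0.153, 45])

```text
time: 1.7
tool_pos: [0.576, -0.128, 0.1997]
tcp_rot: [0.702, 0.712, 0.003, -0.001]
ft_force: [0.2, 0.5, 1.1]
finger_gap: 0.0385
grip_force: 0.0
```

```bash
python3 -c "
from h import *
go(.572,-.135,.11,.007);snap('wrist','w1');snap('side','s1');go(.572,-.135,.11,.007)
a=cv2.imread('pics/s1.png')[100:240,260:400];cv2.imwrite('pics/s1c.png',cv2.resize(a,None,fx=4,fy=4,interpolation=cv2.INTER_CUBIC))"
```

```text
t 1.7 pos [ 0.576  -0.128   0.1997] ang 0.0132 F [0.16 0.46 1.1 ] gap 0.0385 down [ 0.0028  0.0059 -1.    ]
shift cm [-0.75 -0.44  8.96] roll 0.006
t 1.8 pos [ 0.5708 -0.1352  0.1969] ang 0.005 F [-0.04 -0.67 -0.14] gap 0.0382 down [-0.0066  0.0021 -1.    ]
shift cm [0.   0.18 8.69] roll -0.002
```

View pics/w1.png

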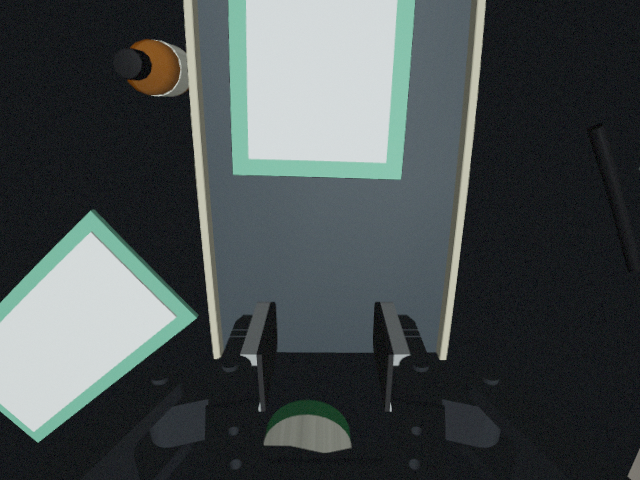

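Wrist view: the fingers straddle the space behind the plate. The plate's −y rim runs from (234,176) to (401,180), well clear ahead, and the lips are outside the fingers.

>>> drive_tool(rows=[0, 0, 2, 0, 45, 0, 0, 4, 0, 45, 0, 0, 6, 0, 45, 0, 0, 7.5, 0, 45, 0, 0, 8.5, 0, 45, 0, 0, 8.5, 0, 45, 0, 0, 8.5, 0, 45])

```text
time: 2.5
tool_pos: [0.5731, -0.1379, 0.1158]
tcp_rot: [0.707, 0.707, 0.0, 0.0]
ft_force: [0.2, 1.0, -0.3]
finger_gap: 0.0384
grip_force: 0.0
```

```bash
python3 -c "
from h import *
print(pt('w1',234,177,.09),pt('w1',401,181,.09))
go(.572,-.135,.099,.007)"
```

```text
[ 0.52120796 -0.0885828   0.09      ] [ 0.62057722 -0.08973293  0.09      ]
t 2.5 pos [ 0.5731 -0.1379  0.1158] ang 0.0004 F [ 0.18  0.99 -0.27] gap 0.0384 down [ 7.e-04 -3.e-04 -1.e+00]
shift cm [ 0.29 -0.11  1.68] roll -0.007
```

>>> drive_tool(rows=[0, 0, 0.6, 0, 45, 0, 0, 1.2, 0, 45, 0, 0, 1.4, 0, 45, 0, 0, 1.5, 0, 45, 0, 0, 1.6, 0, 45, 0, 0, 1.6, 0, 45, 0, 0, 1.6, 0, 45])

```text
time: 3.2
tool_pos: [0.5729, -0.1374, 0.0994]
tcp_rot: [0.707, 0.707, 0.0, 0.0]
ft_force: [0.4, -0.4, 0.1]
finger_gap: 0.0383
grip_force: 0.0
```

>>> drive_tool(rows=[0, 0, 0.1, 0, 45, 0, 0, 0.1, 0, 45, 0, 0, 0.2, 0, 45, 0, 0, 0.2, 0, 45])

```text
time: 3.6
tool_pos: [0.5729, -0.1374, 0.0979]
tcp_rot: [0.707, 0.707, -0.0, 0.0]
ft_force: [-2.0, 0.5, 4.1]
finger_gap: 0.0385
grip_force: 1.9
```

>>> drive_tool(rows=[0, 0, -0.25, -0.007, 45, 0.5, 0, -0.25, -0.007, 45, 1, 0, -0.25, -0.007, 45, 1.5, 0, -0.25, -0.007, 45, 2, 0, -0.25, -0.007, 45, 2.4, 0, -0.25, -0.007, 45, 2.7, 0, -0.25, -0.007, 45, 2.7, 0, -0.25, -0.007, 45])

```text
time: 4.4
tool_pos: [0.5727, -0.1095, 0.0998]
tcp_rot: [0.704, 0.71, 0.0, -0.0]
ft_force: [1.4, -0.4, 0.6]
finger_gap: 0.0387
grip_force: 0.0
```

```bash
python3 -c "
from h import *
go(.572,.107,.0998,.007)"
```

```text
t 4.4 pos [ 0.5727 -0.1095  0.0998] ang 0.0092 F [ 1.4  -0.43  0.59] gap 0.0387 down [-0.e+00  4.e-04 -1.e+00]
shift cm [2.165e+01 1.200e-01 1.000e-02] roll 0.002
```

>>> drive_tool(rows=[0.3, 0, 0, 0, 45, 0.6, 0, 0, 0, 45, 0.9, 0, 0, 0, 45, 1.2, 0, 0, 0, 45, 1.5, 0, 0, 0, 45, 1.8, 0, 0, 0, 45, 2.1, 0, 0, 0, 45, 2.4, 0, 0, 0, 45])

```text
time: 5.2
tool_pos: [0.5725, -0.0865, 0.0998]
tcp_rot: [0.704, 0.71, -0.0, 0.0]
ft_force: [-0.8, -1.9, -0.6]
finger_gap: 0.0383
grip_force: 0.7
```

>>> drive_tool(rows=[0.4, 0, 0, 0, 45, 0.8, 0, 0, 0, 45, 1.2, 0, 0, 0, 45, 1.6, 0, 0, 0, 45, 2, 0, 0, 0, 45, 2.4, 0, 0, 0, 45, 2.8, 0, 0, 0, 45, 3.2, 0, 0, 0, 45])

```text
time: 6.0
tool_pos: [0.5722, -0.0541, 0.0998]
tcp_rot: [0.704, 0.71, -0.0, -0.0]
ft_force: [0.3, -0.3, -0.4]
finger_gap: 0.0385
grip_force: 0.8
```

```bash
python3 -c "
from h import *
snap('wrist','w2');go(.572,.107,.0998,.007)"
```

```text
t 6.05 pos [ 0.5722 -0.0529  0.0998] ang 0.0092 F [ 0.55  0.03 -0.48] gap 0.0381 down [-0.e+00  9.e-04 -1.e+00]
shift cm [1.599e+01 1.300e-01 1.000e-02] roll 0.002
```

View pics/w2.png

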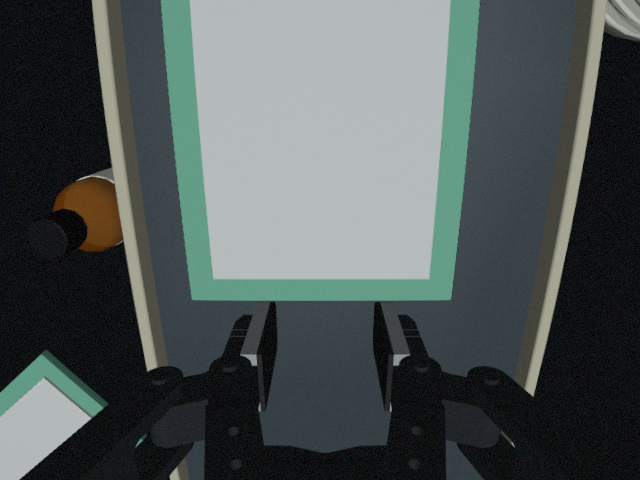

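Wrist view: the rim, from (191,300) to (452,300), lies against both fingertips at (262,303) and (385,303). The coating is clear of the fingers and the plate is square.

```bash
python3 -c "
from h import *
print(pt('w2',191,300,.09),pt('w2',452,300,.09))"
```

```text
[ 0.51972746 -0.04405807  0.09      ] [ 0.62049085 -0.04318478  0.09      ]
```

>>> drive_tool(rows=[0.4, 0, 0, 0, 45, 0.9, 0, 0, 0, 45, 1.4, 0, 0, 0, 45, 1.9, 0, 0, 0, 45, 2.4, 0, 0, 0, 45, 2.9, 0, 0, 0, 45, 3.4, 0, 0, 0, 45, 3.8, 0, 0, 0, 45])

```text
time: 6.85
tool_pos: [0.5719, -0.0157, 0.0998]
tcp_rot: [0.704, 0.71, 0.0, -0.0]
ft_force: [-0.0, -1.8, 0.7]
finger_gap: 0.0383
grip_force: 0.8
```

>>> drive_tool(rows=[0.4, 0, 0, 0, 45, 0.9, 0, 0, 0, 45, 1.4, 0, 0, 0, 45, 1.9, 0, 0, 0, 45, 2.4, 0, 0, 0, 45, 2.9, 0, 0, 0, 45, 3.4, 0, 0, 0, 45, 3.8, 0, 0, 0, 45])

```text
time: 7.65
tool_pos: [0.5716, 0.0223, 0.0998]
tcp_rot: [0.704, 0.71, 0.0, -0.0]
ft_force: [-0.3, -1.3, -0.1]
finger_gap: 0.0384
grip_force: 0.8
```

>>> drive_tool(rows=[0.4, 0, 0, 0, 45, 0.9, 0, 0, 0, 45, 1.4, 0, 0, 0, 45, 1.9, 0, 0, 0, 45, 2.4, 0, 0, 0, 45, 2.9, 0, 0, 0, 45, 3.4, 0, 0, 0, 45, 3.8, 0, 0, 0, 45])

```text
time: 8.45
tool_pos: [0.5713, 0.0603, 0.0998]
tcp_rot: [0.704, 0.71, 0.0, -0.0]
ft_force: [0.0, -0.3, -0.7]
finger_gap: 0.0386
grip_force: 0.8
```

```bash
python3 -c "
from h import *
go(.572,.107,.0998,.007)
snap('side','s2');a=cv2.imread('pics/s2.png')[200:310,225:345];cv2.imwrite('pics/s2c.png',cv2.resize(a,None,fx=5,fy=5,interpolation=cv2.INTER_CUBIC))"
```

```text
t 8.45 pos [0.5713 0.0603 0.0998] ang 0.0084 F [ 0.05 -0.25 -0.68] gap 0.0386 down [-0.e+00  2.e-04 -1.e+00]
shift cm [ 4.67  0.11 -0.  ] roll 0.001
```

View pics/s2c.png

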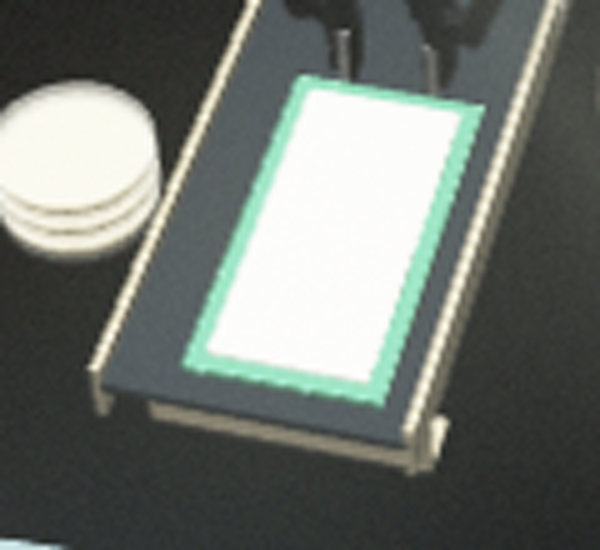

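The side crop shows the plate's leading rim, from (187,365) to (383,404), still short of the ledge's end edge, which runs from (103,386) to (405,443). It is square.

```bash
python3 -c "
from h import *
D=lambda u,v:(225+(u-2)/5,200+(v-2)/5)
for u,v,z in((187,367,.0895),(383,405,.0895),(103,386,.085),(405,443,.085),(302,75,.09),(484,104,.09)): print(pt('s2',*D(u,v),z).round(4))"
```

```text
[0.6155 0.2689 0.0895]
[0.518  0.2684 0.0895]
[0.6524 0.2863 0.085 ]
[0.503  0.2844 0.085 ]
[0.6182 0.0688 0.09  ]
[0.5205 0.0664 0.09  ]
```

>>> drive_tool(rows=[0.4, 0, 0, 0, 45, 0.9, 0, 0, 0, 45, 1.4, 0, 0, 0, 45, 1.9, 0, 0, 0, 45, 2.4, 0, 0, 0, 45, 2.8, 0, 0, 0, 45, 3.2, 0, 0, 0, 45, 3.5, 0, 0, 0, 45])

```text
time: 9.3
tool_pos: [0.571, 0.0951, 0.0998]
tcp_rot: [0.704, 0.71, 0.0, -0.0]
ft_force: [-0.8, -1.8, 0.2]
finger_gap: 0.0387
grip_force: 0.8
```

>>> drive_tool(rows=[0.3, 0, 0, 0, 45, 0.6, 0, 0, 0, 45, 0.9, 0, 0, 0, 45, 1.1, 0, 0, 0, 45, 1.2, 0, 0, 0, 45, 1.2, 0, 0, 0, 45])

```text
time: 9.9
tool_pos: [0.5709, 0.107, 0.0998]
tcp_rot: [0.704, 0.71, 0.0, -0.0]
ft_force: [-0.5, 0.0, 0.4]
finger_gap: 0.0384
grip_force: 0.4
```

>>> drive_tool(rows=[-0.5, 0, 0, 0, 45, -1.5, 0, 0, 0, 45, -3, 0, 0, 0, 45, -4, 0, -2, 0, 45, -4, 0, -5, 0, 45, -4, 0, -9, 0, 45, -4, 0, -12, 0, 45, -4, 0, -12, 0, 45])

```text
time: 10.7
tool_pos: [0.5751, 0.0657, 0.2255]
tcp_rot: [0.705, 0.709, 0.004, 0.004]
ft_force: [1.0, -0.3, 0.3]
finger_gap: 0.0384
grip_force: 0.0
```

```bash
python3 -c "
from h import *
snap('scene','c3');go(.572,.107,.0998,.007)
snap('side','s3');a=cv2.imread('pics/s3.png')[190:370,190:345];b=cv2.imread('pics/c3.png')[200:310,265:415]
k=lambda i,f:cv2.resize(i,None,fx=f,fy=f,interpolation=cv2.INTER_CUBIC)
cv2.imwrite('pics/s3c.png',k(a,3.333));
cv2.imwrite('pics/c3c.png',k(b,5))"
```

```text
t 10.75 pos [0.5734 0.0654 0.2227] ang 0.0061 F [-0.09 -0.78 -0.75] gap 0.0386 down [ 0.0062 -0.     -1.    ]
shift cm [ 4.16 -0.19 12.29] roll -0.001
```

View pics/s3c.png

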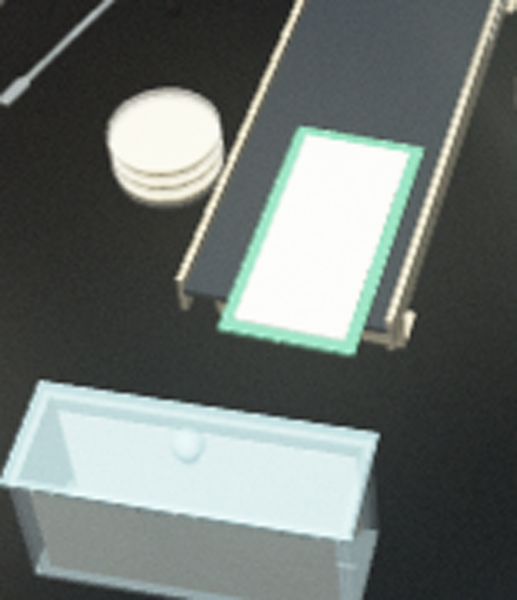

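View pics/c3c.png

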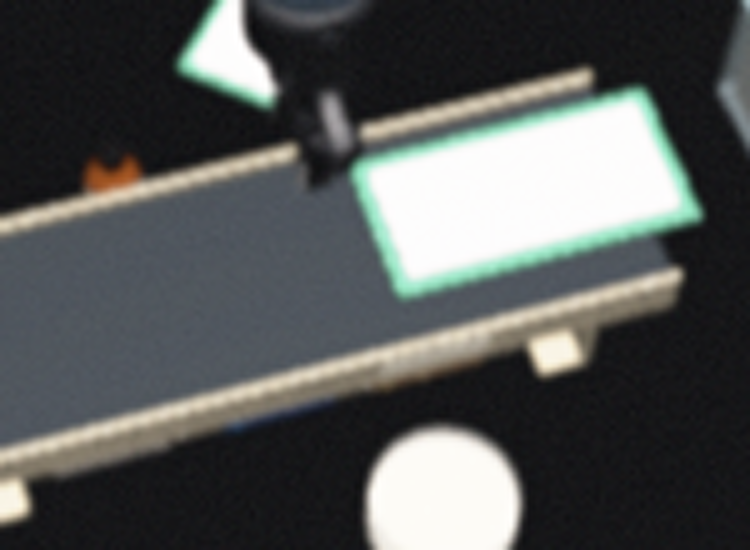

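Both views show the plate flat and square, sticking out past the ledge's end. In the side crop its rim runs from (220,330) to (355,353), with the ledge edge at about (185,292) to (388,328). The tank and dishes are undisturbed. I'll check the overhang and hand in if it is right.

```bash
python3 -c "
from h import *
from workcell import sign_off
D=lambda u,v:(190+(u-1.2)/3.333,190+(v-1.2)/3.333)
C=lambda u,v:(265+(u-2)/5,200+(v-2)/5)
A=[pt('s3',*D(*p),z) for p,z in(((220,331),.0895),((355,353),.0895),((187,291),.085),((388,328),.085))]
B=[pt('c3',*C(*p),z) for p,z in(((645,88),.09),((701,217),.09),((592,75),.095),((682,272),.095))]
o=[]
for Q in(A,B): Q=np.array(Q);print(Q.round(4)[:,:2].tolist());o.append(Q[:2,1].mean()-Q[2:,1].mean())
print(o,readout.get_state()['time'])
if all(.024<x<.038 for x in o): print(sign_off())
"
```

```text
[[0.6149, 0.3179], [0.5175, 0.3134], [0.651, 0.2864], [0.5021, 0.2837]]
[[0.5158, 0.3189], [0.6171, 0.3176], [0.4997, 0.2876], [0.6534, 0.2897]]
[np.float64(0.03064583594221154), np.float64(0.02956683927262277)] 10.8
the job is handed in; nothing more can be done
None
```

I pushed the plate towards the tank and handed the job in at 10.8 s: it sticks out about 30 mm past that end of the ledge (30.6 and 29.6 mm by two cameras), flat and square, and the tank and dishes looked undisturbed.

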